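# Sweep the nuts off the assembly plate

### The arm

A 6-joint arm with a two-finger parallel gripper is mounted at the origin on the work surface. World frame = base frame: x ahead of the robot, y to its left, z up, the work surface at z = 0. Lengths are in m, angles in rad, forces in N, time in s.
With the tool pointing down it reaches from about 0.3 to 0.875 m from the base axis. Payload 6.4 kg.
Tool frame: the origin (TCP) lies at the very end of the fingers, on their centre line; the grasp point (between the pads) lies grip_point_offset behind it (grip_point_offset is the distance from the TCP to the grasp point, in m); y points along the fingers, x is the direction in which the jaws open and shut, and the axes are right-handed (so a half turn about y gives the same grasp; the last joint's range is limited). The gripper opens to 85 mm and grips with 20 to 120 N. Pads are 22 mm wide; open, the fingers measure 114 mm over their backs; the gripper's body (76 mm by 85 mm) begins 54 mm behind the grasp point. The pads swing forward as they close: fully open they stand 13 mm farther back than shut.
Start: joints at [-1.432, 0.181, 1.607, -0, 1.354, -0.206], TCP at [0.194, -0.541, 0.192] pointing down, gripper open.
Joint ranges: [-2.99, 2.99], [-0.89, 2.07], [0.3, 2.58], [-1.14, 4.28], [0, 2.63], [-3.12, 3.12]. Speed limits (rad/s): [2.57, 2.57, 3.01, 3.14, 3.14, 3.14].

### API

Orientations are given as a unit quaternion [w, x, y, z].
In Python, from bench import get_obs, camera, camera_model, hand_in, grip_point_offset gives the robot as it stands.
- The arm moves only by the shell command python3 -m jog 'ROWS'. ROWS is JSON, a list of rows, each a list of 7 numbers: the shift along the tool's x, y, z in mm, then the turn, a rotation vector about the tool's x, y, z in degrees, then the gripper's target within -1 to 1 (shut at 1, half-way at 0, fully open at -1). In form: [[x, y, z, ax, ay, az, grip], ...]. A call has 1 to 8 rows; each row shifts and turns the commanded pose from where the row before left it, along the tool's axes as they then stand; what a row does not reach is not made up. A row lasts 1/12 s, in which the tool goes at most 41.7 mm and 7.16 degrees, less where a joint would pass 70% of its speed; a pose out of reach is approached as far as the arm can. A call is refused whole if a number of a shift passes 41.7 or a number of a turn 7.16, either way. A call with a gripper value outside its range is refused whole. The fingers move at their own pace and stop on an object; the grip force is fixed at half the most. Time passes only in rows, so rows that do not move let the fingers close. It gives the time, the measured TCP pose, the force and the opening at its end, in the units of the state.
- get_obs(): the state, without advancing time (a new reading comes with each control period).
- camera(name): name is "scene" or "side" or "wrist"; returns the picture (420x560x3 uint8, blue, green, red); there is no depth.
- camera_model(name): a dict with "K" (3x3 intrinsics, pixels), "pose" (4x4, takes a point from camera to world coordinates). Camera axes: x right, y down, z forward; pixel columns grow to the right and rows downward; lengths in m; the calibration is good to about 2 mm. A picture is of the moment at which its call begins: read the wrist's pose just before it. camera_model takes no time and is no camera call; for the wrist camera it gives the pose at the moment of the call.
- hand_in(): hands the job in, once; it reports no verdict.
The state is a dict: "time_s": time; "q": joint angles; "dq": joint speeds; "joint_efforts": joint torques, N m; "eef_pos": TCP position; "eef_rot": TCP orientation; "wrist_force": force on the tool from outside, world axes, zero at the start; "torque": the same for the moment, N m; "opening": opening from 0.0 (shut) to 1.0 (fully open).
Only numpy, scipy, OpenCV 4.12 (cv2) and the standard library are available. Lean on these libraries where they do the work, as an engineer would, in place of code of your own. Each camera call takes 0.05 s, during which the arm holds its last target.

### The job

With the gripper closed, sweep the three loose hexagon nuts along the raised assembly plate and over its open end into the plain collecting box - the one without compartments, not the divided one at the other end. Only push the nuts, never pick them up, and leave the bush and the stop block standing on the plate where they are. Finish clear of everything.

Things in the scene. Friction and masses are not known exactly. Their poses are not given: they have to be found in the camera images.
- plate: Fixed raised plate, 220 mm (its x) by 300 mm (its y), flat dark top 90 mm above the bench. Rails 8 mm wide, 10 mm above the top, along both long edges (x = +-102 to 110 mm); both ends (y = +-150 mm) are open, a box under each. Origin: centre of underside, z up. Nuts lie about 65 mm either side of the middle line x = 0 (two on one side), those on one side 90 mm or more apart; bush and block near that line.
- plain_box: Fixed open white plastic box on the bench at one open end of the plate (either end): 240 mm along its x, 110 mm along y, 72 mm high, walls and floor 3 mm; one undivided space (the collecting box). Its near long wall is under the plate's overhang: a part pushed off the plate's end drops straight in. Origin: centre of underside; axes parallel to the plate's.
- divided_box: Fixed open white plastic box on the bench at one open end of the plate (either end): 240 mm along its x, 110 mm along y, 72 mm high, walls and floor 3 mm; three cross walls divide it into four compartments. Its near long wall is under the plate's overhang: a part pushed off the plate's end drops straight in. Origin: centre of underside; axes parallel to the plate's.
- nut_a: Plain steel hexagon nut lying flat loose on the plate, 30 mm across flats, 34.6 mm across corners, 16 mm high, 20 mm bore, about 65 g. Origin: centre of its underside; z is its axis (up). All three nuts are alike.
- nut_b: Plain steel hexagon nut lying flat loose on the plate, 30 mm across flats, 34.6 mm across corners, 16 mm high, 20 mm bore, about 65 g. Origin: centre of its underside; z is its axis (up). All three nuts are alike.
- nut_c: Plain steel hexagon nut lying flat loose on the plate, 30 mm across flats, 34.6 mm across corners, 16 mm high, 20 mm bore, about 65 g. Origin: centre of its underside; z is its axis (up). All three nuts are alike.
- bush: Steel guide bush standing upright on the plate, a plain tube 32 mm outside, 20 mm bore, 45 mm high, 190 g, loose. Must stay where it is. Origin: centre of its underside.
- stop_block: Steel stop block standing loose on the plate, like an upside-down T: foot 30 mm along its x, 44 mm along its y, 14 mm high, with a 30 x 20 mm upright to 45 mm height; 220 g. Must stay where it is. Origin: centre of its underside.
Not all that is in view belongs to the job. What is shaped like the nut_a but purple is not meant.

How it is judged:
At the end, for the whole second after the job is handed in: All three nuts lie at rest inside the plain box (centre within its walls, underside centre below its 72 mm rim height); the bush and the stop block stand upright (within 0.2 rad) within 15 mm of where they started (x of nut_a in the frame of plain_box between -0.117 and 0.117 m and y of nut_a in the frame of plain_box between -0.052 and 0.052 m and height (world z) of each of nut_a, nut_b, nut_c below 0.072 m and linear speed of each of nut_a, nut_b, nut_c below 0.02 m/s and x of nut_b in the frame of plain_box between -0.117 and 0.117 m and y of nut_b in the frame of plain_box between -0.052 and 0.052 m and x of nut_c in the frame of plain_box between -0.117 and 0.117 m and y of nut_c in the frame of plain_box between -0.052 and 0.052 m and distance of each of bush, stop_block from where it was at the start of the episode below 0.015 m and angle between each of bush, stop_block's own z axis and vertical below 0.2 rad); the robot touches nothing.
It fails at once if a nut is lifted: its underside centre more than 20 mm above the plate's top (height (world z) of any of nut_a, nut_b, nut_c above 0.11 m).
It fails at once if the bush or the stop block is pushed more than 15 mm from its place or tipped by more than 0.3 rad (distance of any of bush, stop_block from where it was at the start of the episode above 0.015 m or angle between any of bush, stop_block's own z axis and vertical above 0.3 rad).
It fails at once if a nut falls into the divided box ((y of nut_a in the frame of divided_box between -0.055 and 0.055 m and height (world z) of nut_a below 0.072 m) or (y of nut_b in the frame of divided_box between -0.055 and 0.055 m and height (world z) of nut_b below 0.072 m) or (y of nut_c in the frame of divided_box between -0.055 and 0.055 m and height (world z) of nut_c below 0.072 m)).
It also fails if it takes over 64 s, if anything falls off the work surface, if the arm or the gripper's body presses on something with over 40 N, if the wrist force passes 120 N, or if a joint passes its speed limit or range.

## Working session

There is one attempt and no reset: what is moved stays moved. The work goes in short steps, Python scripts to look and compute and a shell command to move; the robot and the scene stay as the last step left them, time stands still between calls to the robot, and variables do not carry over. Pictures are saved under pics/ and viewed, and the job is handed in when it is done.

```bash
ls; mkdir -p pics
python3 - <<'E'
from bench import *
import cv2,numpy as np
o=get_obs();print({k:np.round(v,3).tolist() for k,v in o.items()}, grip_point_offset)
for n in("scene","side","wrist"):
    m=camera_model(n);print(n,np.round(m["K"],1).tolist(),np.round(m["pose"],3).tolist())
    cv2.imwrite(f"pics/{n}0.png",camera(n))
E
```

```text
pics
{'time_s': 0.0, 'q': [-1.432, 0.182, 1.608, 0.0, 1.354, -0.206], 'dq': [0.0, -0.0, -0.001, 0.0, -0.0, -0.001], 'joint_efforts': [-0.003, -44.488, -35.134, -0.0, 0.009, -0.0], 'eef_pos': [0.194, -0.541, 0.191], 'eef_rot': [0.579, -0.578, 0.407, -0.406], 'wrist_force': [0.346, 0.179, 0.072], 'torque': [-0.033, 0.018, -0.024], 'opening': 1.001} 0.0187
scene [[500.4, 0.0, 288.7], [0.0, 500.4, 218.0], [0.0, 0.0, 1.0]] [[-0.48, 0.557, -0.678, 1.04], [0.877, 0.311, -0.366, 0.323], [0.007, -0.77, -0.638, 0.577], [0.0, 0.0, 0.0, 1.0]]
side [[516.1, 0.0, 278.6], [0.0, 516.1, 206.6], [0.0, 0.0, 1.0]] [[0.97, -0.167, 0.179, 0.343], [-0.245, -0.633, 0.735, -0.681], [-0.009, -0.756, -0.654, 0.726], [0.0, 0.0, 0.0, 1.0]]
wrist [[332.1, 0.0, 280.6], [0.0, 332.1, 210.3], [0.0, 0.0, 1.0]] [[0.338, -0.906, -0.254, 0.26], [-0.941, -0.326, -0.09, -0.518], [-0.002, 0.27, -0.963, 0.373], [0.0, 0.0, 0.0, 1.0]]
```

View pics/scene0.png

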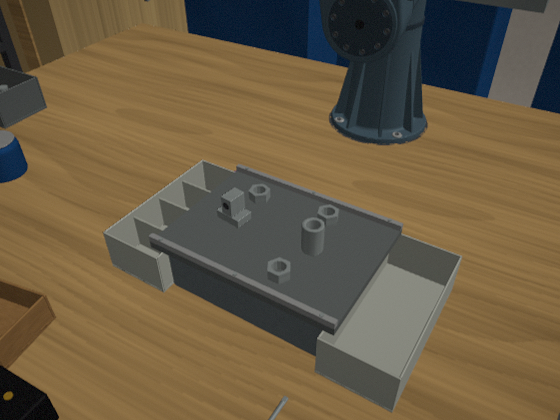

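View pics/side0.png

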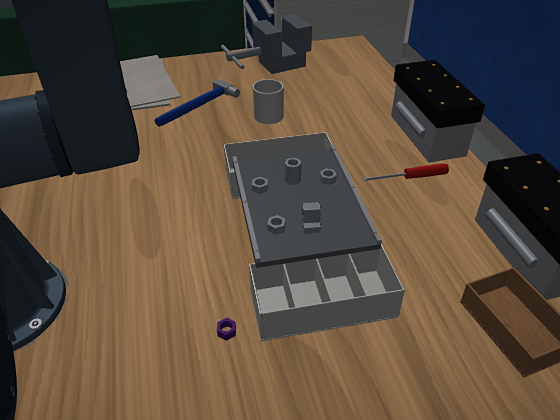

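View pics/wrist0.png

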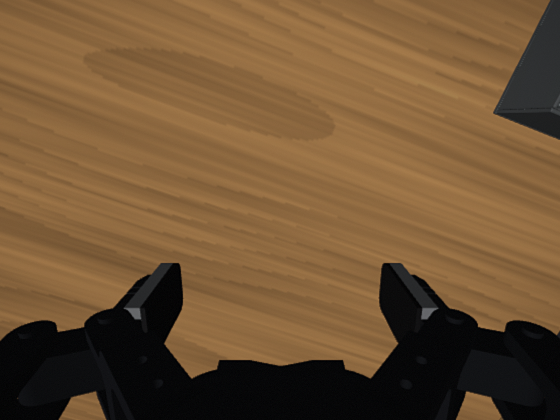

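The scene view shows the plain box on the right, around (400,310), and the divided box on the left, around (170,215). Steel nuts are at scene (260,193), (328,213) and (279,270), which are side (277,222), (260,184) and (328,175). Two things could be mistaken for them: the purple nut at side (227,328) on the bench, and the bush at side (293,170). I choose the three grey nuts on the plate and will check them in one enlarged crop.

Run:
```python
import cv2,numpy as np
a=cv2.imread("pics/side0.png")[125:275,215:415];b=cv2.imread("pics/scene0.png")[155:345,140:410]
a=cv2.resize(a,None,fx=4,fy=4,interpolation=cv2.INTER_CUBIC)
cv2.imwrite("pics/side0c.png",np.clip(a*1.8,0,255).astype(np.uint8))
b=cv2.resize(b,None,fx=2.96,fy=2.96,interpolation=cv2.INTER_CUBIC)
cv2.imwrite("pics/scene0c.png",np.clip(b*1.8,0,255).astype(np.uint8))
```

```text
(no output)
```

View pics/side0c.png

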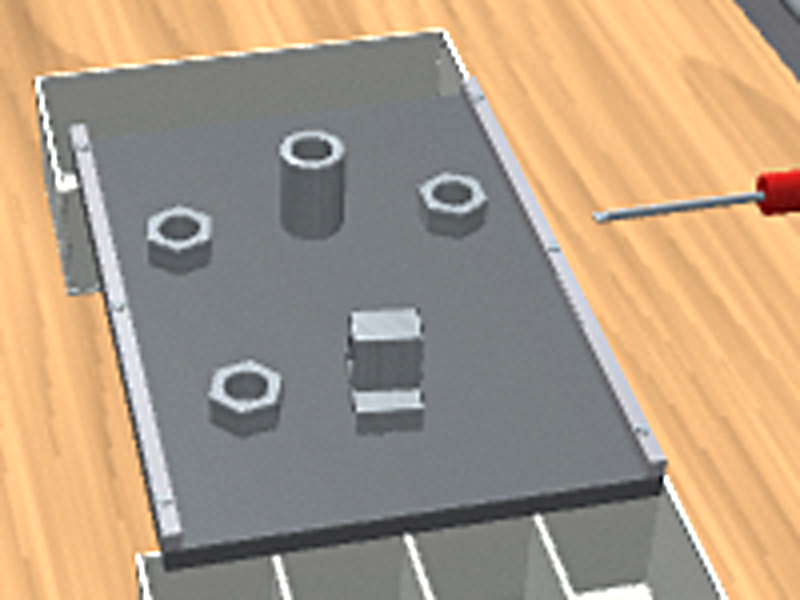

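View pics/scene0c.png

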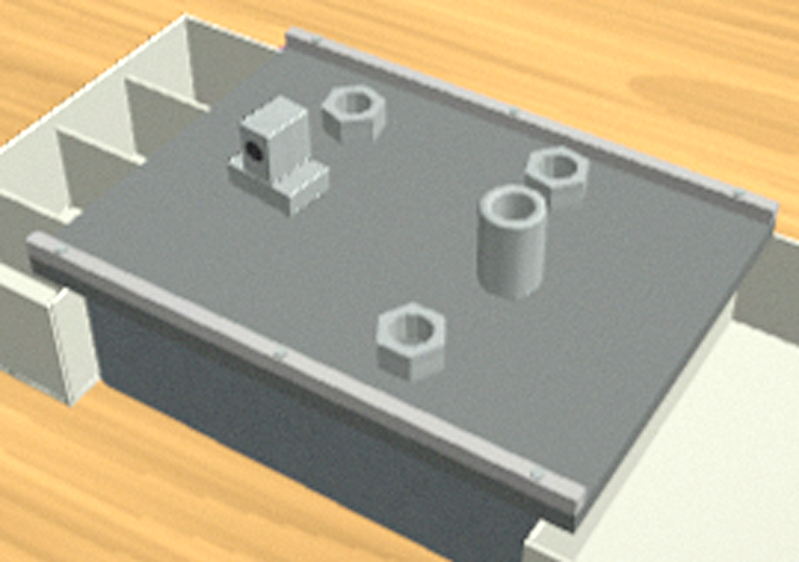

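```bash
cat > h.py <<'E'
import numpy as np
from bench import camera_model
def ray(n,uv,z,m=None):
    m=m or camera_model(n);P=np.array(m["pose"]);K=np.array(m["K"])
    d=P[:3,:3]@np.linalg.solve(K,[uv[0],uv[1],1.]);c=P[:3,3]
    return (c+d*(z-c[2])/d[2])[:2]
E
python3 - <<'E'
from h import *
S=dict(nut1=(180,230,.106),nut2=(453,192,.106),nut3=(246,387,.106),bush=(313,150,.135),block=(387,324,.135),Lm=(161,541,.1),Rm=(664,464,.1),Lp=(73,130,.1),Rp=(470,82,.1))
C=dict(nut1=(558,167,.106),nut2=(412,329,.106),nut3=(354,103,.106),bush=(515,206,.135),block=(275,118,.135),Lm=(288,32,.1),Lp=(775,205,.1),Rp=(580,495,.1),Rm=(30,240,.1))
R={}
for k in S:
    u,v,z=S[k];a=ray("side",(215+u/4-.4,125+v/4-.4),z)
    u,v,z=C[k];b=ray("scene",(140+u/2.96-.4,155+v/2.96-.4),z)
    R[k]=(a+b)/2;print(k,np.round(a*1e3,1),np.round(b*1e3,1))
c=sum(R[k] for k in("Lm","Rm","Lp","Rp"))/4
print("c",c,[np.linalg.norm(R[a]-R[b]) for a,b in(("Lm","Rm"),("Lp","Rp"),("Lm","Lp"),("Rm","Rp"))])
y=R["Lp"]+R["Rp"]-R["Lm"]-R["Rm"];y/=np.linalg.norm(y);x=np.array([y[1],-y[0]])
print("yaw",np.degrees(np.arctan2(-y[0],y[1])),x,y)
for k in R:print(k,np.round([(R[k]-c)@x*1e3,(R[k]-c)@y*1e3],1))
E
```

```text
nut1 [494.5  94.5] [496.1  96.7]
nut2 [632.1  89.5] [632.7  89. ]
nut3 [498.3 -23.2] [500. -22.]
bush [563.5 102.9] [565.3 105.5]
block [560.6 -30.1] [563.  -28.4]
Lm [443.  -99.4] [452.7 -95.5]
Rm [ 661.6 -110. ] [ 664.8 -104.9]
Lp [460.4 198.7] [463.7 201.3]
Rp [674.4 187.4] [676.5 191.9]
c [0.56212121 0.04617791] [np.float64(0.21554691029335316), np.float64(0.21366874834481892), np.float64(0.2978524506503407), np.float64(0.2973578226925649)]
yaw -2.549947619515144 [ 0.99900982 -0.04449029] [0.04449029 0.99900982]
nut1 [-68.9  46.4]
nut2 [68.3 46.1]
nut3 [-59.9 -71.5]
bush [-0.3 58.1]
block [  3.  -75.4]
Lm [-107.8 -148.6]
Rm [ 107.8 -149. ]
Lp [-106.8  149.2]
Rp [106.8 148.4]
```

Both views agree to about 2 mm, and the plate measures 214 × 297 mm against the given 220 × 300. In the plate frame the nuts are at (-69,46), (68,46) and (-60,-72), the bush at (0,58) and the block at (3,-75), which fits the description. The purple nut is on the bench. Next I work out the tool axes and the first move.

```bash
cat >> h.py <<'E'
from scipy.spatial.transform import Rotation as Ro
from bench import get_obs
C=np.array([.5621,.0462]);Y=np.array([.0445,.999]);X=np.array([.999,-.0445])
def w(px,py): return C+X*px/1e3+Y*py/1e3
def to(px,py,z,o=None):
    o=o or get_obs();q=o["eef_rot"];R=Ro.from_quat([q[1],q[2],q[3],q[0]]).as_matrix()
    p=np.array(o["eef_pos"]);t=np.r_[w(px,py),z]
    d=p[:2]-C
    print("t",round(o["time_s"],2),"tcp",np.round(p*1e3,1),"plate",np.round([d@X*1e3,d@Y*1e3],1),"tool-shift",np.round(R.T@(t-p)*1e3,1))
    for i in range(3): print("xyz"[i],np.round(R[:,i],3),"ang vs plateY",round(np.degrees(np.arctan2(R[1,i],R[0,i])-np.arctan2(Y[1],Y[0])),1))
    print("F",np.round(o["wrist_force"],1),"open",round(o["opening"],2))
E
python3 -c "
from h import *
to(-69,5,.192)"
```

```text
t 0.15 tcp [ 194.3 -540.7  191.3] plate [-341.3 -602.7] tool-shift [-458.9    0.   482.6]
x [ 0.338 -0.941 -0.001] ang vs plateY -157.7
y [-0.     0.001 -1.   ] ang vs plateY 10.3
z [0.941 0.338 0.   ] ang vs plateY -67.7
F [ 0.4 -0.3  0.6] open 1.0
```

```bash
python3 -m jog '[[-10,0,10,0,0,0,1],[-25,0,26,0,0,0,1],[-28,0,29,0,0,0,1],[-28,0,29,0,0,0,1],[-28,0,29,0,0,0,1],[-28,0,29,0,0,0,1],[-28,0,29,0,0,0,1],[-28,0,29,0,0,0,1]]'; python3 -m jog '[[-28,0,29,0,0,0,1],[-28,0,29,0,0,0,1],[-28,0,29,0,0,0,1],[-28,0,29,0,0,0,1],[-28,0,29,0,0,0,1],[-28,0,29,0,0,0,1],[-28,0,29,0,0,0,1],[-28,0,29,0,0,0,1]]'; python3 -m jog '[[0,0,0,0,-6,0,1],[0,0,0,0,-7,0,1],[0,0,0,0,-7,0,1],[0,0,0,0,-7,0,1],[0,0,0,0,-7,0,1],[0,0,0,0,-7,0,1],[0,0,0,0,-7,0,1],[0,0,0,0,-7,0,1]]';python3 -m jog '[[0,0,0,0,-7,0,1],[0,0,0,0,-5.7,0,1],[0,0,0,0,0,0,1]]'
python3 -c "
from h import *
to(-69,5,.192)"
```

```text
time_s: 0.82
eef_pos: [0.3237, -0.2772, 0.1918]
eef_rot: [0.578, -0.578, 0.407, -0.407]
wrist_force: [1.0, -0.2, -0.2]
opening: -0.002
time_s: 1.48
eef_pos: [0.4664, 0.0123, 0.192]
eef_rot: [0.578, -0.578, 0.407, -0.407]
wrist_force: [0.6, -0.2, -0.2]
opening: -0.003
time_s: 2.15
eef_pos: [0.4658, 0.0102, 0.1917]
eef_rot: [0.701, -0.701, 0.092, -0.091]
wrist_force: [-0.5, -0.5, 0.8]
opening: -0.002
time_s: 2.4
eef_pos: [0.4658, 0.0102, 0.1917]
eef_rot: [0.707, -0.707, 0.015, -0.014]
wrist_force: [0.6, 0.5, -0.2]
opening: -0.003
t 2.4 tcp [465.8  10.2 191.7] plate [-94.6 -40.3] tool-shift [25.8 -0.3 45.2]
x [ 0.999 -0.041 -0.001] ang vs plateY -89.8
y [-0.001  0.    -1.   ] ang vs plateY 79.0
z [0.041 0.999 0.   ] ang vs plateY 0.2
F [ 0.6  0.5 -0.2] open -0.0
```

```bash
python3 -m jog '[[13,0,20,0,0,0,1],[13,0,22,0,0,0,1],[0,20,0,0,0,0,1],[0,25,0,0,0,0,1],[0,25,0,0,0,0,1],[0,18,0,0,0,0,1],[0,5,0,0,0,0,1],[0,0,0,0,0,0,1]]'
python3 - <<'E'
from h import *
from bench import camera
import cv2
to(-69,25,.095)
cv2.imwrite("pics/w1.png",camera("wrist"))
a=camera("side")[125:275,215:415]
cv2.imwrite("pics/s1.png",np.clip(cv2.resize(a,None,fx=4,fy=4)*1.8,0,255).astype(np.uint8))
E
```

```text
time_s: 3.07
eef_pos: [0.4924, 0.0511, 0.0974]
eef_rot: [0.707, -0.707, 0.018, -0.015]
wrist_force: [-0.5, 0.5, -0.0]
opening: -0.001
t 3.07 tcp [492.4  51.1  97.4] plate [-69.9   1.8] tool-shift [ 0.8  2.4 23.2]
x [ 0.999 -0.047 -0.004] ang vs plateY -90.1
y [-0.004  0.001 -1.   ] ang vs plateY 85.0
z [0.047 0.999 0.   ] ang vs plateY -0.1
F [-0.5  0.5 -0. ] open -0.0
```

View pics/w1.png

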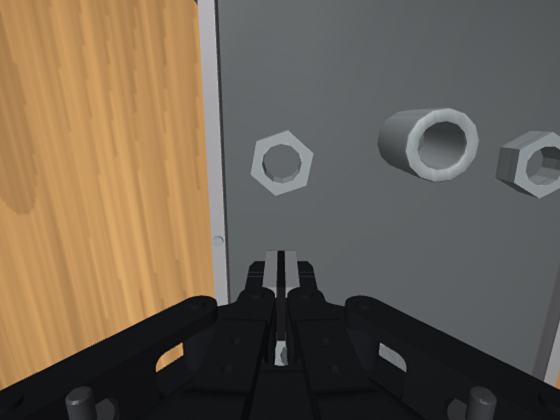

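View pics/s1.png

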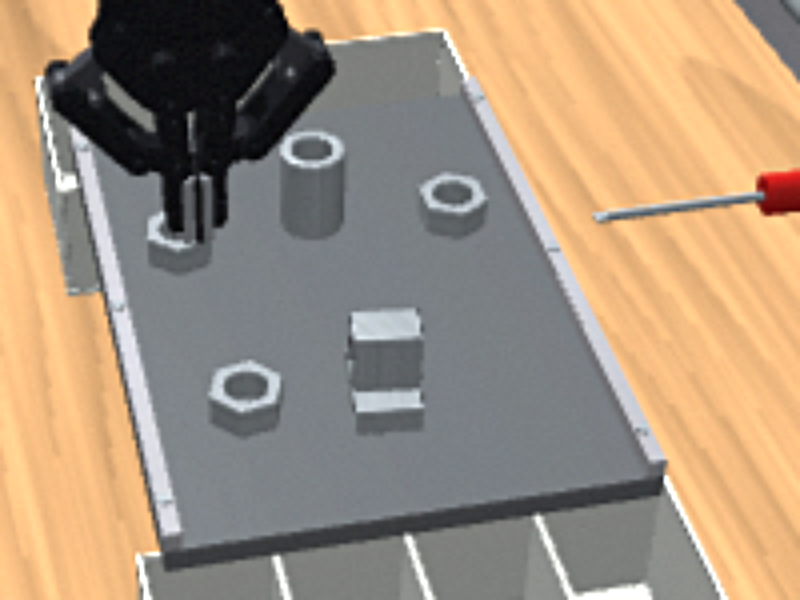

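Run:
```python
from h import *
from bench import camera
import cv2
o=get_obs();p=np.array(o["eef_pos"]);print(p,o["time_s"])
for n in("side","wrist","scene"):
    m=camera_model(n);P=np.array(m["pose"]);c=np.linalg.inv(P)@np.r_[p,1];u=np.array(m["K"])@c[:3];u=u[:2]/u[2];print(n,u,(u-[215,125])*4)
    if n!="wrist":
        a=camera(n);x,y=u.astype(int);cv2.circle(a,(x,y),1,(0,0,255),-1);a=a[y-70:y+60,x-70:x+70];a=np.clip(cv2.resize(a,None,fx=4,fy=4)*1.6,0,255).astype(np.uint8);cv2.imwrite(f"pics/{n}2.png",a)
```

```text
[0.49453819 0.05078262 0.09989493] 3.1667
side [264.75697859 198.46613918] [199.02791435 293.86455673]
wrist [278.35415839 238.45800043] [253.41663354 453.83200173]
scene [301.43691118 204.43932585] [345.7476447  317.75730341]
```

View pics/side2.png

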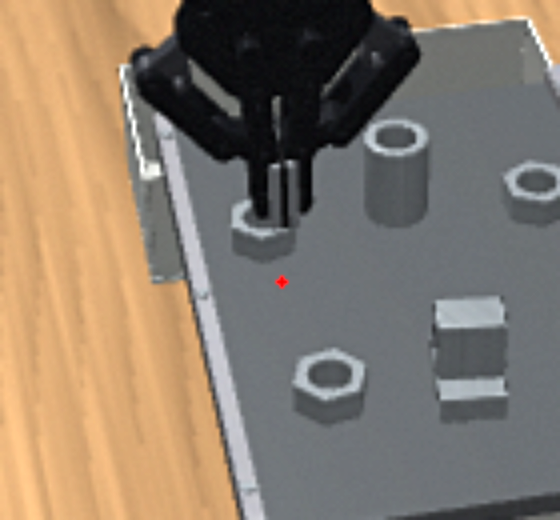

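View pics/scene2.png

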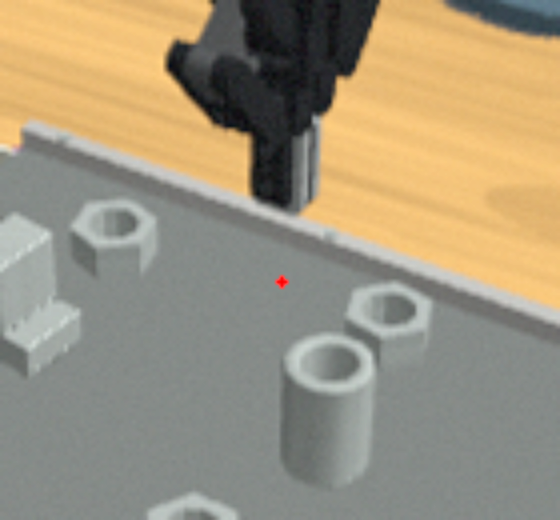

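```bash
cat >> h.py <<'E'
def tri(d):
    A=np.zeros((3,3));b=np.zeros(3)
    for n,uv in d.items():
        m=camera_model(n);P=np.array(m["pose"]);v=P[:3,:3]@np.linalg.solve(np.array(m["K"]),[uv[0],uv[1],1.]);v/=np.linalg.norm(v)
        M=np.eye(3)-np.outer(v,v);A+=M;b+=M@P[:3,3]
    x=np.linalg.solve(A,b)
    r=[]
    for n,uv in d.items():
        m=camera_model(n);c=np.linalg.inv(np.array(m["pose"]))@np.r_[x,1];u=np.array(m["K"])@c[:3];r.append(np.round(u[:2]/u[2]-uv,1))
    return x,r
E
python3 - <<'E'
from h import *
s=np.array([264-70,198-70.]);c=np.array([301-70,204-70.])
print(tri({"side":s+np.array([283,226])/4,"scene":c+np.array([292,212])/4}))
# check method: nut1 bore, bush top
print(tri({"side":(215+180/4,125+230/4),"scene":(140+558/2.96,155+167/2.96)}))
print(tri({"side":(215+313/4,125+150/4),"scene":(140+515/2.96,155+206/2.96)}))
print(tri({"side":(215+162/4,125+541/4),"scene":(140+288/2.96,155+32/2.96)}))
E
```

```text
(array([0.49472112, 0.05296873, 0.13298553]), [array([-0.6, -0.5]), array([-0.8,  0.6])])
(array([0.49514179, 0.09641402, 0.10391415]), [array([-0.3, -0.2]), array([-0.4,  0.3])])
(array([0.56437858, 0.10511361, 0.13286636]), [array([-0.3, -0.2]), array([-0.4,  0.3])])
(array([ 0.4457031 , -0.09792587,  0.09543034]), [array([0.9, 0.5]), array([ 0.8, -0.5])])
```

The tip triangulates to z≈0.133, while the state reports 0.100. The nut, bush and rail heights all triangulate correctly, to within 2–5 mm. I'll take a fresh reading before trusting either value.

```bash
python3 -m jog '[[0,0,0,0,0,0,1],[0,0,0,0,0,0,1]]'
cat > look.py <<'E'
import sys,cv2
from h import *
from bench import camera
t=sys.argv[1];o=get_obs();p=np.array(o["eef_pos"]);d=p[:2]-C
print("t",round(o["time_s"],2),"tcp",np.round(p*1e3,1),"plate",np.round([d@X*1e3,d@Y*1e3],1),"F",np.round(o["wrist_force"],1),"q",np.round(o["q"],3))
ims=[]
for n,(x0,y0) in (("side",(205,115)),("scene",(190,160))):
    a=camera(n)[y0:y0+140,x0:x0+ (190 if n=="side" else 200)]
    a=np.clip(cv2.resize(a,None,fx=4,fy=4,interpolation=cv2.INTER_CUBIC)*1.6,0,255).astype(np.uint8);cv2.imwrite(f"pics/{n}{t}.png",a)
E
python3 look.py 3
```

```text
time_s: 3.43
eef_pos: [0.4947, 0.0508, 0.1001]
eef_rot: [-0.707, 0.707, -0.015, 0.017]
wrist_force: [-0.3, -0.1, -0.0]
opening: -0.001
t 3.43 tcp [494.7  50.8 100.1] plate [-67.6   1.6] F [-0.3 -0.1 -0. ] q [-0.137  0.113  1.884 -0.     1.143 -0.092]
```

View pics/side3.png

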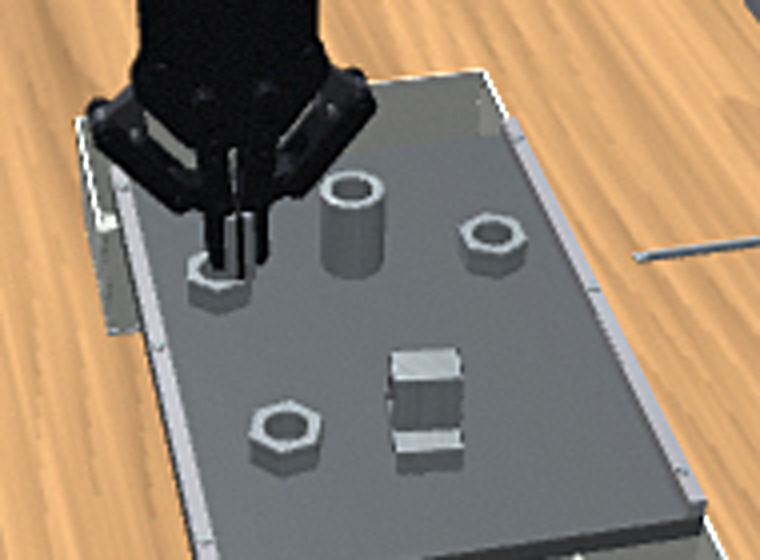

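View pics/scene3.png

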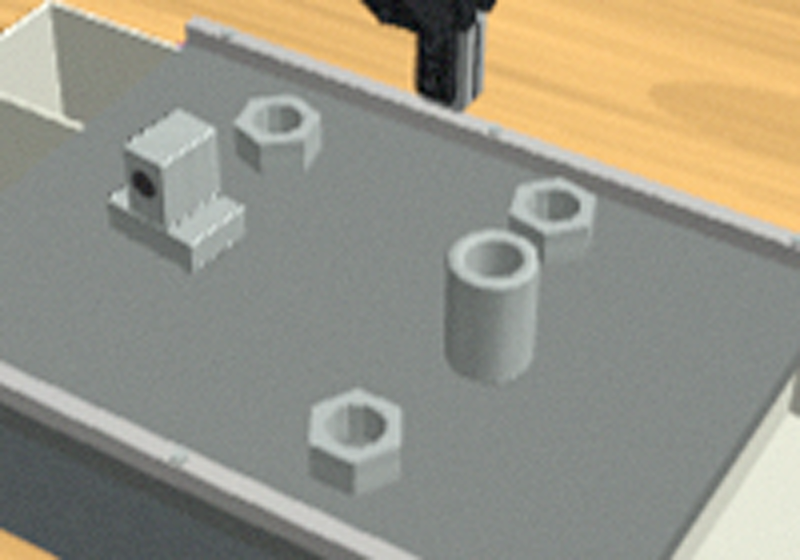

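```bash
python3 - <<'E'
from h import *
p=np.array(get_obs()["eef_pos"]);m=camera_model("wrist")
for dz in(0,.02,.033,.05):
    c=np.linalg.inv(np.array(m["pose"]))@np.r_[p+[0,0,dz],1];u=np.array(m["K"])@c[:3];print(dz,u[:2]/u[2])
E
python3 -m jog '[[0,2,0,0,0,0,1],[0,2,0,0,0,0,1],[0,0,0,0,0,0,1]]'
```

```text
0 [279.11178461 238.76674589]
0.02 [278.98635145 252.19568755]
0.033 [278.88881421 262.63807696]
0.05 [278.73594132 279.00472979]
time_s: 3.78
eef_pos: [0.4935, 0.0509, 0.0945]
eef_rot: [0.707, -0.707, 0.016, -0.015]
wrist_force: [0.1, -0.0, -0.2]
opening: 0.001
```

```bash
python3 -m jog '[[0,2,0,0,0,0,1],[0,2,0,0,0,0,1],[0,0,0,0,0,0,1]]';python3 -m jog '[[0,1.5,0,0,0,0,1],[0,1.5,0,0,0,0,1],[0,0,0,0,0,0,1]]'
```

```text
time_s: 4.03
eef_pos: [0.4935, 0.0509, 0.0904]
eef_rot: [0.707, -0.707, 0.016, -0.015]
wrist_force: [-0.1, 0.3, -0.1]
opening: -0.003
time_s: 4.28
eef_pos: [0.4936, 0.0509, 0.0876]
eef_rot: [0.707, -0.707, 0.016, -0.016]
wrist_force: [-0.1, 0.3, -0.1]
opening: 0.001
```

The reported z is now below the plate top with no contact force, so the camera was right: the visible tip sits about 33 mm above the reported TCP. I'll descend by sight, watching the force.

```bash
python3 -m jog '[[0,3,0,0,0,0,1],[0,3,0,0,0,0,1],[0,2,0,0,0,0,1],[0,0,0,0,0,0,1]]';python3 -m jog '[[0,3,0,0,0,0,1],[0,2,0,0,0,0,1],[0,2,0,0,0,0,1],[0,0,0,0,0,0,1]]'; python3 look.py 4
```

```text
time_s: 4.62
eef_pos: [0.4934, 0.051, 0.0793]
eef_rot: [0.707, -0.707, 0.016, -0.015]
wrist_force: [0.2, 0.4, -0.3]
opening: 0.0
time_s: 4.95
eef_pos: [0.4935, 0.0509, 0.0725]
eef_rot: [0.707, -0.707, 0.016, -0.015]
wrist_force: [-0.1, 0.2, 0.1]
opening: -0.005
t 4.95 tcp [493.5  50.9  72.5] plate [-68.7   1.7] F [-0.1  0.2  0.1] q [-0.137  0.154  1.903 -0.     1.086 -0.092]
```

View pics/side4.png

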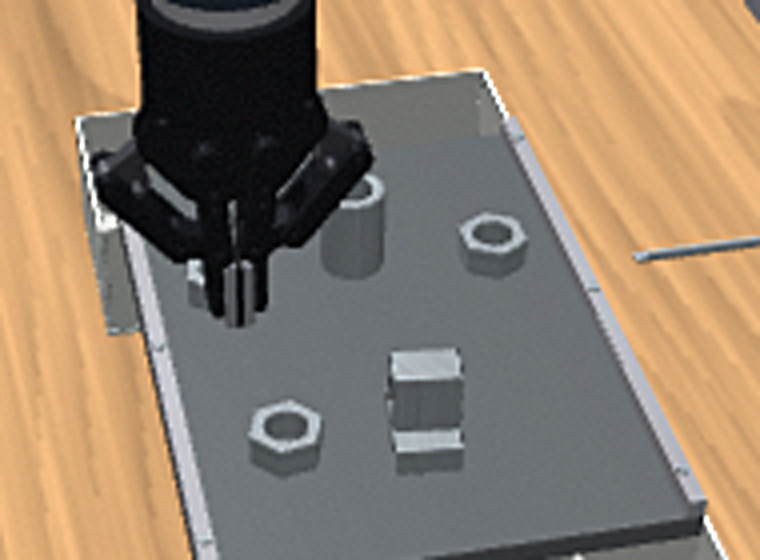

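View pics/scene4.png

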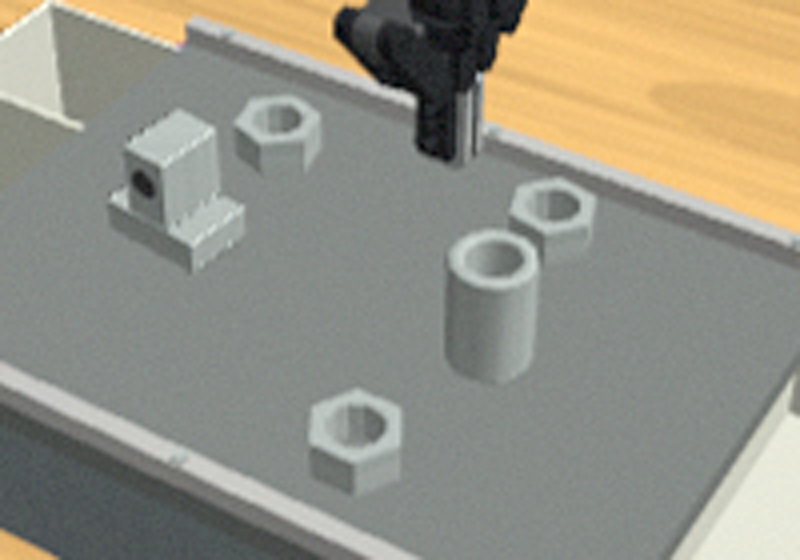

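Run:
```python
from h import *
x,r=tri({"side":(205+239/4,115+322/4),"scene":(190+458/4,160+160/4)});print(x,r,(x[:2]-C)@X*1e3,(x[:2]-C)@Y*1e3)
```

```text
[0.49346519 0.05328531 0.10712867] [array([-1. , -0.7]), array([-1.2,  0.8])] -68.88147071282552 4.023980518946185
```

```bash
python3 -m jog '[[0,3,0,0,0,0,1],[0,3,0,0,0,0,1],[0,2,0,0,0,0,1],[0,0,0,0,0,0,1]]';python3 -m jog '[[0,2,0,0,0,0,1],[0,1,0,0,0,0,1],[0,1,0,0,0,0,1],[0,0,0,0,0,0,1]]'; python3 look.py 5
```

```text
time_s: 5.38
eef_pos: [0.4934, 0.051, 0.0643]
eef_rot: [0.707, -0.707, 0.016, -0.015]
wrist_force: [0.8, -0.6, 0.4]
opening: 0.004
time_s: 5.72
eef_pos: [0.4937, 0.0509, 0.0608]
eef_rot: [0.707, -0.707, 0.016, -0.016]
wrist_force: [0.7, 0.4, 0.0]
opening: -0.003
t 5.72 tcp [493.7  50.9  60.8] plate [-68.5   1.7] F [0.7 0.4 0. ] q [-0.137  0.173  1.909 -0.     1.06  -0.092]
```

View pics/side5.png

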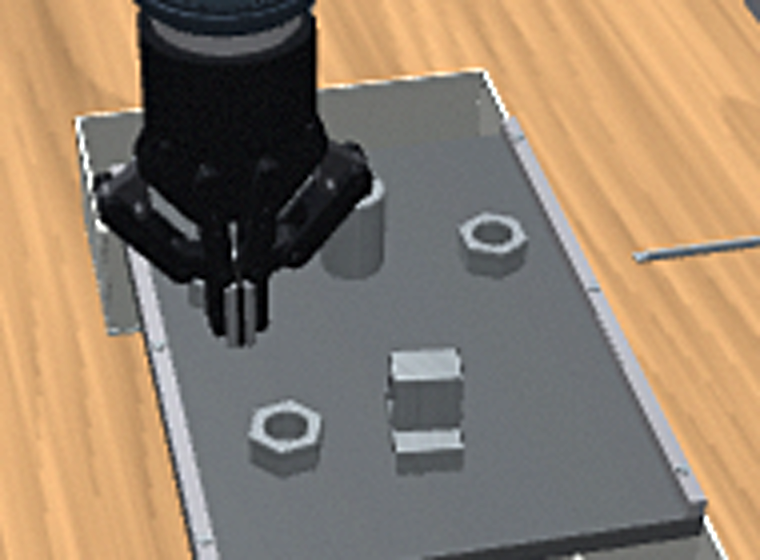

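View pics/scene5.png

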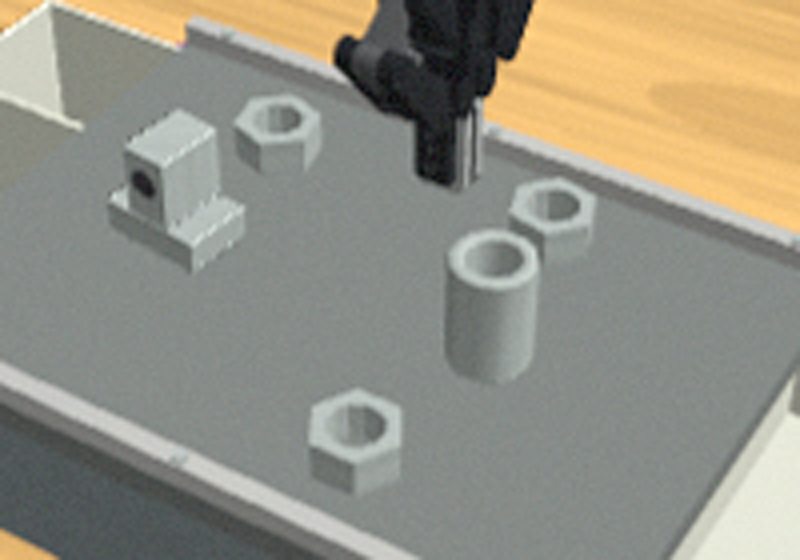

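The tip is now about 6 mm above the plate and below the nut's top, behind the nut and in line with it. I start the push.

```bash
python3 -m jog '[[0,1,4,0,0,0,1],[0,0,6,0,0,0,1],[0,0,6,0,0,0,1],[0,0,6,0,0,0,1],[0,0,6,0,0,0,1],[0,0,6,0,0,0,1],[0,0,4,0,0,0,1],[0,0,0,0,0,0,1]]'; python3 look.py 6; python3 -c "
from bench import *
import cv2;cv2.imwrite('pics/w6.png',camera('wrist'))"
```

```text
time_s: 6.48
eef_pos: [0.4955, 0.0899, 0.06]
eef_rot: [0.707, -0.707, 0.015, -0.015]
wrist_force: [-0.0, 0.2, -0.7]
opening: 0.001
t 6.48 tcp [495.5  89.9  60. ] plate [-68.5  40.7] F [-0.   0.2 -0.7] q [-0.057  0.189  1.892  0.     1.061 -0.014]
```

View pics/w6.png

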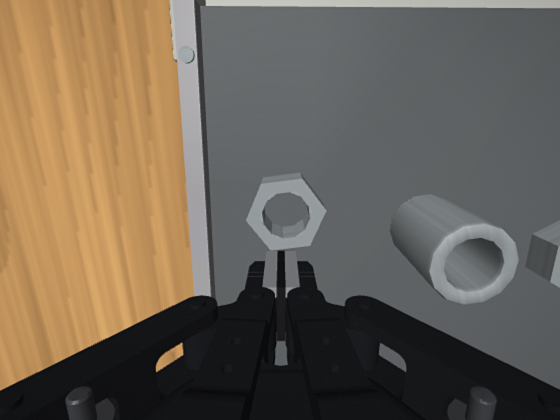

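View pics/scene6.png

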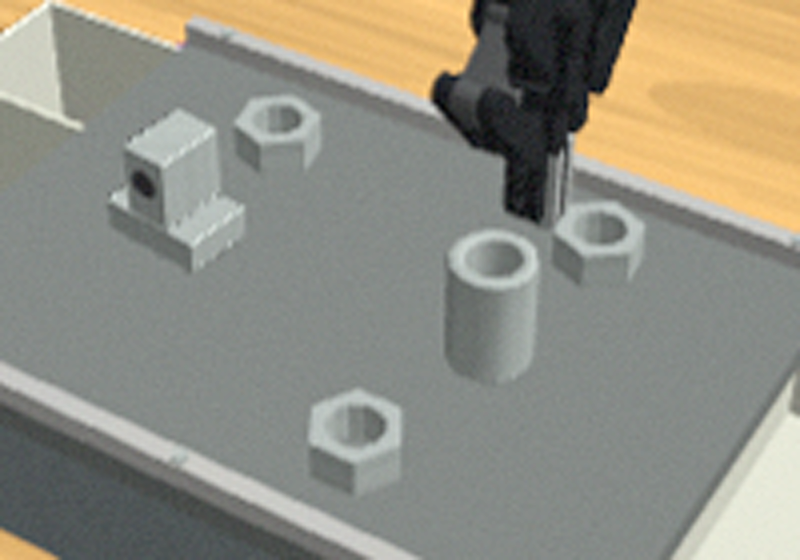

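The wrist view shows the nut at (286,213), flat against the finger at (281,255) and about 2 mm to its right. I shift +2 mm and continue.

```bash
python3 -m jog '[[1,0,4,0,0,0,1],[1,0,7,0,0,0,1],[0,0,8,0,0,0,1],[0,0,8,0,0,0,1],[0,0,8,0,0,0,1],[0,0,8,0,0,0,1],[0,0,7,0,0,0,1],[0,0,4,0,0,0,1]]'; python3 look.py 7; python3 -c "
from bench import *
import cv2;cv2.imwrite('pics/w7.png',camera('wrist'))"
```

```text
time_s: 7.3
eef_pos: [0.4999, 0.1439, 0.06]
eef_rot: [0.707, -0.707, 0.015, -0.015]
wrist_force: [-0.1, -1.0, -0.3]
opening: 0.001
t 7.3 tcp [499.9 143.9  60. ] plate [-66.5  94.9] F [-0.1 -1.  -0.3] q [0.052 0.223 1.85  0.    1.069 0.095]
```

View pics/w7.png

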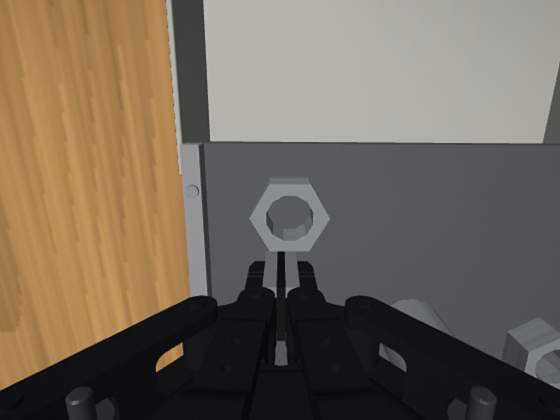

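The nut is now at (290,217), still flat on the finger and 3–4 mm to the right, with the plate's end edge at row 143. I correct by +3 mm and push it over the edge.

```bash
python3 -m jog '[[1.5,0,4,0,0,0,1],[1.5,0,7,0,0,0,1],[0,0,8,0,0,0,1],[0,0,8,0,0,0,1],[0,0,8,0,0,0,1],[0,0,8,0,0,0,1],[0,0,8,0,0,0,1],[0,0,8,0,0,0,1]]'; python3 -m jog '[[0,0,5,0,0,0,1],[0,0,0,0,0,0,1],[0,0,-8,0,0,0,1],[0,-8,-8,0,0,0,1],[0,-25,0,0,0,0,1],[0,-25,0,0,0,0,1],[0,-20,0,0,0,0,1],[0,0,0,0,0,0,1]]'; python3 look.py 8; python3 -c "
from bench import *
import cv2;cv2.imwrite('pics/w8.png',camera('wrist'));cv2.imwrite('pics/sc8.png',camera('scene'))"
```

```text
time_s: 8.12
eef_pos: [0.5055, 0.2026, 0.0599]
eef_rot: [0.707, -0.707, 0.016, -0.016]
wrist_force: [0.1, -0.4, 0.6]
opening: -0.0
time_s: 8.78
eef_pos: [0.5084, 0.1897, 0.1434]
eef_rot: [0.707, -0.707, 0.013, -0.019]
wrist_force: [0.0, 0.0, 0.1]
opening: 0.003
t 8.78 tcp [508.4 189.7 143.4] plate [-60. 141.] F [0.  0.  0.1] q [ 0.139  0.152  1.743 -0.     1.238  0.184]
```

View pics/w8.png

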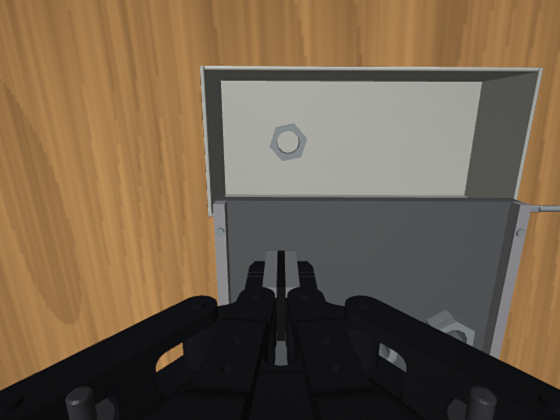

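View pics/sc8.png

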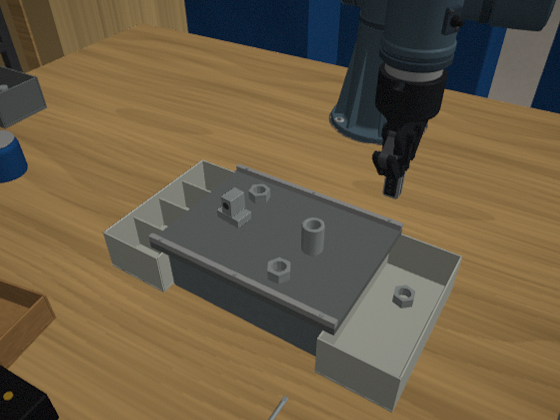

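Nut 1 lies in the plain box at scene (403,295), and the bush and block have not moved. Next is nut 3 at plate (-60,-72); I approach behind it at y≈-113.

```bash
python3 -m jog '[[0,0,-20,0,0,0,1],[0,0,-36,0,0,0,1],[0,0,-38,0,0,0,1],[0,0,-38,0,0,0,1],[0,0,-38,0,0,0,1],[0,0,-38,0,0,0,1],[0,0,-32,0,0,0,1],[0,0,-14,0,0,0,1]]'; python3 -m jog '[[0,0,0,0,0,0,1],[0,0,0,0,0,0,1]]'; python3 -c "
from h import *
to(-60,-113,.060)
from bench import *
import cv2;cv2.imwrite('pics/w9.png',camera('wrist'))"
```

```text
time_s: 9.65
eef_pos: [0.4925, -0.0668, 0.1367]
eef_rot: [-0.707, 0.707, -0.018, 0.016]
wrist_force: [-0.2, -0.3, 0.4]
opening: -0.003
time_s: 9.82
eef_pos: [0.4928, -0.0636, 0.1368]
eef_rot: [0.707, -0.706, 0.017, -0.016]
wrist_force: [0.5, 0.6, 0.6]
opening: 0.005
t 9.82 tcp [492.8 -63.6 136.8] plate [ -64.4 -112.8] tool-shift [ 4.5 76.8 -0.3]
x [ 0.999 -0.047 -0.002] ang vs plateY -90.1
y [-0.002  0.001 -1.   ] ang vs plateY 64.0
z [0.047 0.999 0.001] ang vs plateY -0.1
F [0.5 0.6 0.6] open 0.0
```

View pics/w9.png

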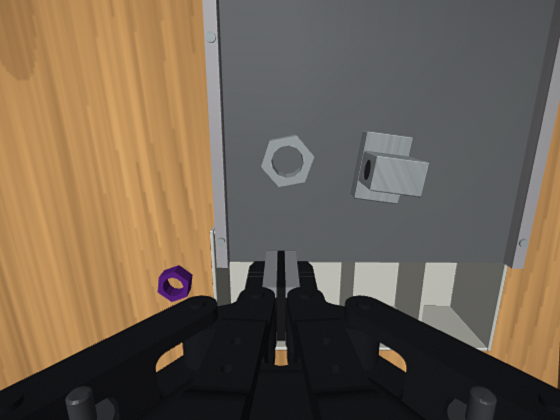

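```bash
python3 -m jog '[[2,10,0,0,0,0,1],[2.5,20,0,0,0,0,1],[0,20,0,0,0,0,1],[0,10,0,0,0,0,1],[0,5,0,0,0,0,1],[0,0,0,0,0,0,1]]'; python3 -m jog '[[0,4,0,0,0,0,1],[0,4,0,0,0,0,1],[0,2,0,0,0,0,1],[0,1,0,0,0,0,1],[0,0,0,0,0,0,1]]';  python3 look.py 10; python3 -c "
from bench import *
import cv2;cv2.imwrite('pics/w10.png',camera('wrist'))"
```

```text
time_s: 10.37
eef_pos: [0.4972, -0.0622, 0.0715]
eef_rot: [0.707, -0.707, 0.016, -0.014]
wrist_force: [-0.3, -0.4, 0.8]
opening: 0.001
time_s: 10.78
eef_pos: [0.4984, -0.0635, 0.0621]
eef_rot: [-0.707, 0.707, -0.016, 0.016]
wrist_force: [0.2, 0.1, 0.3]
opening: -0.0
t 10.78 tcp [498.4 -63.5  62.1] plate [ -58.8 -112.4] F [0.2 0.1 0.3] q [-0.363  0.183  1.894  0.     1.065 -0.319]
```

View pics/w10.png

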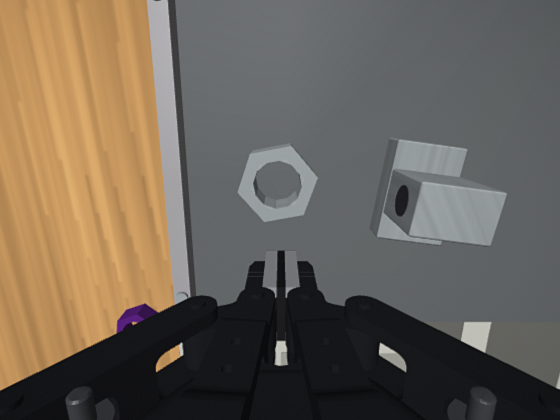

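View pics/scene10.png

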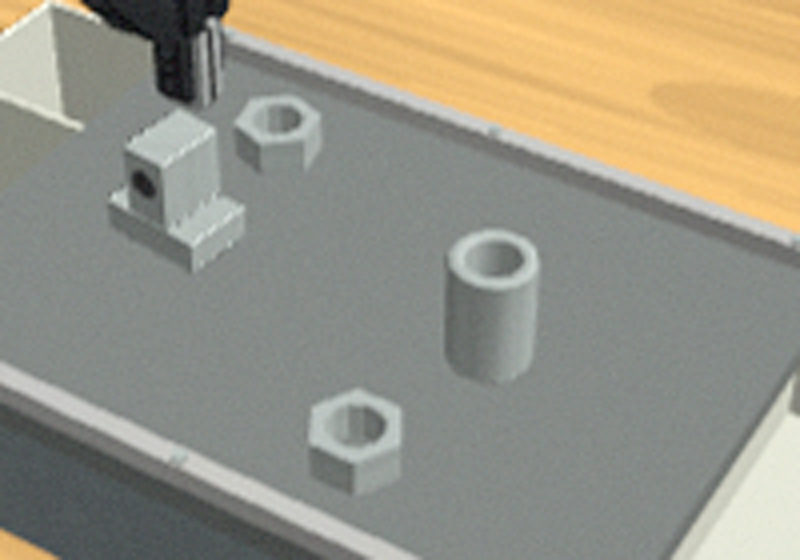

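The nut is at wrist (278,184), in line with the finger at 281, and the block at (440,195) is well to the right. I push.

```bash
python3 -m jog '[[-1,1,4,0,0,0,1],[0,1,7,0,0,0,1],[0,0,7,0,0,0,1],[0,0,7,0,0,0,1],[0,0,7,0,0,0,1],[0,0,7,0,0,0,1],[0,0,7,0,0,0,1],[0,0,4,0,0,0,1]]'; python3 -c "
from bench import *
import cv2;cv2.imwrite('pics/w11.png',camera('wrist'))
from h import *
to(-60,0,.06)"
```

```text
time_s: 11.6
eef_pos: [0.4995, -0.0123, 0.06]
eef_rot: [0.707, -0.707, 0.015, -0.015]
wrist_force: [0.5, -0.2, -0.7]
opening: 0.001
t 11.65 tcp [499.5 -12.   60. ] plate [-59.9 -60.9] tool-shift [ 0.   0.  60.9]
x [ 0.999 -0.043 -0.   ] ang vs plateY -89.9
y [ 0.  0. -1.] ang vs plateY 0.2
z [0.043 0.999 0.   ] ang vs plateY 0.1
F [ 0.5 -0.3 -0.3] open -0.0
```

View pics/w11.png

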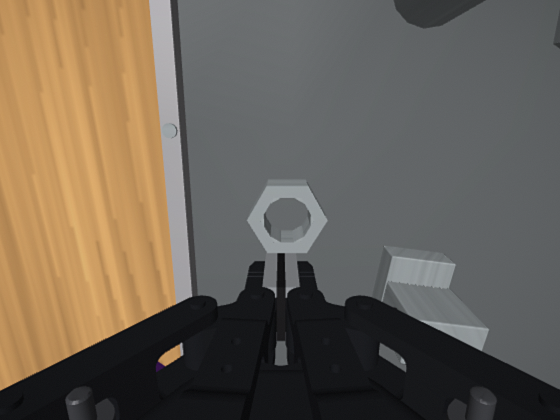

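```bash
python3 -m jog '[[1,0,4,0,0,0,1],[1,0,8,0,0,0,1],[0,0,9,0,0,0,1],[0,0,10,0,0,0,1],[0,0,10,0,0,0,1],[0,0,10,0,0,0,1],[0,0,10,0,0,0,1],[0,0,9,0,0,0,1]]'; python3 -m jog '[[0,0,7,0,0,0,1],[0,0,4,0,0,0,1]]'; python3 -c "
from bench import *
import cv2;cv2.imwrite('pics/w12.png',camera('wrist'))
from h import *
to(-60,157,.06)"
```

```text
time_s: 12.32
eef_pos: [0.5046, 0.0577, 0.06]
eef_rot: [0.707, -0.707, 0.016, -0.016]
wrist_force: [0.7, 0.0, 0.6]
opening: 0.002
time_s: 12.48
eef_pos: [0.5051, 0.0686, 0.06]
eef_rot: [0.707, -0.707, 0.015, -0.015]
wrist_force: [0.5, -1.8, 0.4]
opening: -0.001
t 12.53 tcp [505.1  68.8  60. ] plate [-58.  20.] tool-shift [ -1.9   0.  137. ]
x [ 0.999 -0.043 -0.   ] ang vs plateY -89.9
y [-0.  0. -1.] ang vs plateY 8.7
z [0.043 0.999 0.   ] ang vs plateY 0.1
F [ 0.2  0.9 -0.1] open -0.0
```

View pics/w12.png

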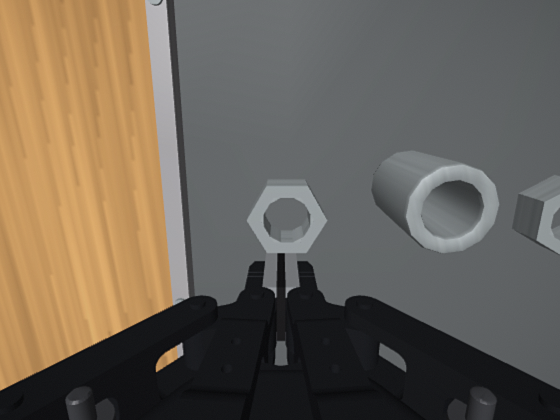

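The nut stays at (287,218), flat on the finger. The bush at (435,200) clears it, with a gap of about 25 mm at the base. I continue to the edge.

```bash
python3 -m jog '[[0,0,4,0,0,0,1],[0,0,8,0,0,0,1],[0,0,9,0,0,0,1],[0,0,9,0,0,0,1],[0,0,9,0,0,0,1],[0,0,9,0,0,0,1],[0,0,9,0,0,0,1],[0,0,8,0,0,0,1]]'; python3 look.py 13; python3 -c "
from bench import *
import cv2;cv2.imwrite('pics/w13.png',camera('wrist'))"
```

```text
time_s: 13.2
eef_pos: [0.508, 0.1335, 0.06]
eef_rot: [0.707, -0.707, 0.016, -0.016]
wrist_force: [0.4, -0.8, -0.3]
opening: -0.001
t 13.2 tcp [508.  133.5  60. ] plate [-57.9  84.8] F [ 0.4 -0.8 -0.3] q [0.031 0.233 1.837 0.    1.071 0.075]
```

View pics/w13.png

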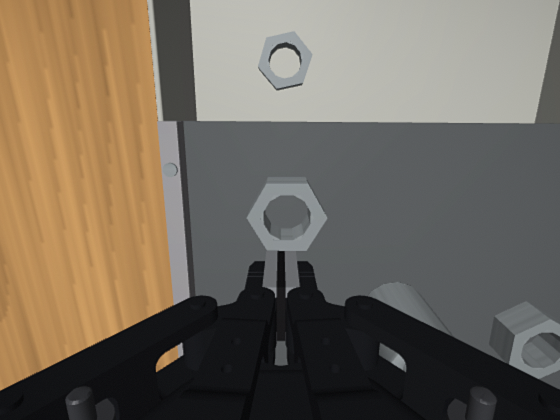

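View pics/scene13.png

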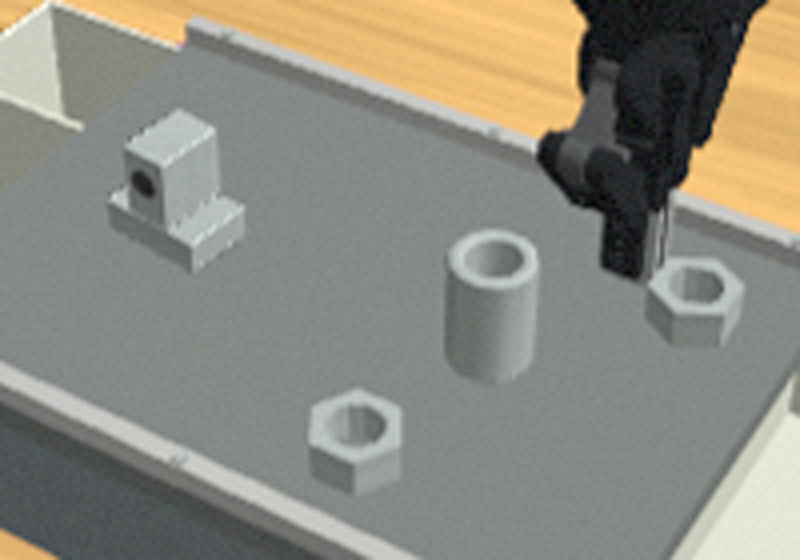

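```bash
python3 -m jog '[[0,0,5,0,0,0,1],[0,0,9,0,0,0,1],[0,0,9,0,0,0,1],[0,0,9,0,0,0,1],[0,0,8,0,0,0,1],[0,0,8,0,0,0,1],[0,0,8,0,0,0,1],[0,0,8,0,0,0,1]]'; python3 -m jog '[[0,0,8,0,0,0,1],[0,0,0,0,0,0,1],[0,0,-8,0,0,0,1],[0,-8,-8,0,0,0,1],[0,-25,0,0,0,0,1],[0,-25,0,0,0,0,1],[0,-20,0,0,0,0,1],[0,0,0,0,0,0,1]]'; python3 -c "
from bench import *
import cv2;cv2.imwrite('pics/w14.png',camera('wrist'));cv2.imwrite('pics/sc14.png',camera('scene'))
from h import *
to(68,4,.137)"
```

```text
time_s: 14.02
eef_pos: [0.5108, 0.1973, 0.06]
eef_rot: [0.707, -0.707, 0.016, -0.016]
wrist_force: [0.9, -0.4, -0.4]
opening: -0.002
time_s: 14.68
eef_pos: [0.5139, 0.1874, 0.1435]
eef_rot: [0.707, -0.707, 0.013, -0.019]
wrist_force: [0.7, 0.2, 0.2]
opening: -0.004
t 14.78 tcp [511.3 187.3 139.3] plate [-57.  138.7] tool-shift [ 125.1    2.6 -134.6]
x [ 0.999 -0.046  0.003] ang vs plateY -90.1
y [ 0.003  0.    -1.   ] ang vs plateY -84.7
z [0.046 0.999 0.   ] ang vs plateY -0.1
F [ 1.1 -1.  -0.1] open -0.0
```

View pics/w14.png

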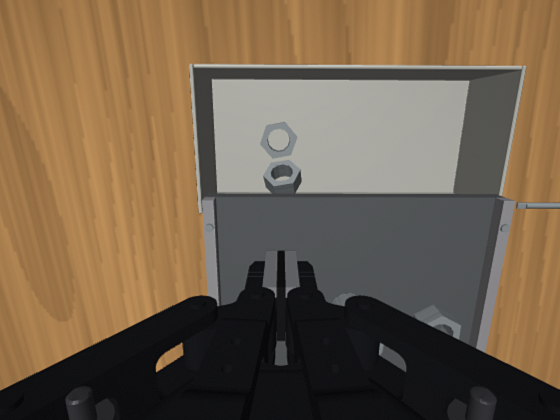

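View pics/sc14.png

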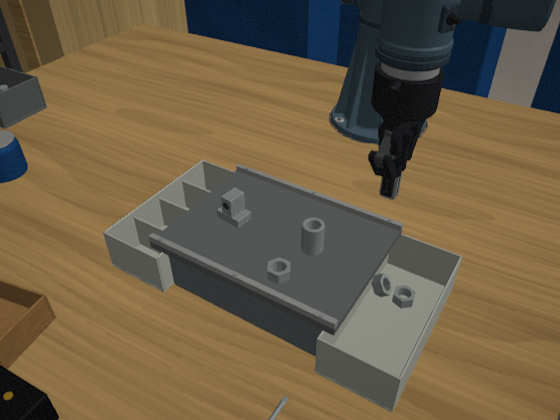

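Both nuts are in the box; the second lies tilted at scene (382,285). The bush and block are unchanged. Next is nut 2 at plate (68,46).

```bash
python3 -m jog '[[12,0,-13,0,0,0,1],[24,0,-26,0,0,0,1],[24,0,-26,0,0,0,1],[24,0,-26,0,0,0,1],[24,0,-26,0,0,0,1],[17,0,-18,0,0,0,1],[0,0,0,0,0,0,1],[0,0,0,0,0,0,1]]'; python3 -c "
from h import *
to(68,4,.060)"
```

```text
time_s: 15.45
eef_pos: [0.6287, 0.0461, 0.1361]
eef_rot: [0.707, -0.707, 0.018, -0.016]
wrist_force: [0.7, 0.4, -0.5]
opening: -0.002
t 15.45 tcp [628.7  46.1 136.1] plate [66.5  2.8] tool-shift [ 1.7 76.1  1.2]
x [ 0.999 -0.047 -0.003] ang vs plateY -90.2
y [-0.003  0.    -1.   ] ang vs plateY 85.7
z [0.047 0.999 0.   ] ang vs plateY -0.2
F [ 0.7  0.4 -0.5] open -0.0
```

```bash
python3 -m jog '[[1,10,0,0,0,0,1],[1,20,0,0,0,0,1],[0,20,0,0,0,0,1],[0,10,0,0,0,0,1],[0,5,0,0,0,0,1],[0,0,0,0,0,0,1]]'; python3 -m jog '[[0,4,0,0,0,0,1],[0,3,0,0,0,0,1],[0,2,0,0,0,0,1],[0,1,0,0,0,0,1],[0,0,0,0,0,0,1]]';  python3 look.py 15; python3 -c "
from bench import *
import cv2;cv2.imwrite('pics/w15.png',camera('wrist'))"
```

```text
time_s: 15.95
eef_pos: [0.6296, 0.0487, 0.0712]
eef_rot: [0.707, -0.707, 0.017, -0.014]
wrist_force: [0.0, 0.5, 0.4]
opening: -0.002
time_s: 16.37
eef_pos: [0.6315, 0.0478, 0.0632]
eef_rot: [-0.707, 0.707, -0.016, 0.016]
wrist_force: [-0.5, 1.0, 1.3]
opening: 0.002
t 16.37 tcp [631.5  47.8  63.2] plate [69.2  4.7] F [-0.5  1.   1.3] q [-0.112  0.442  1.55   0.     1.15  -0.067]
```

View pics/w15.png

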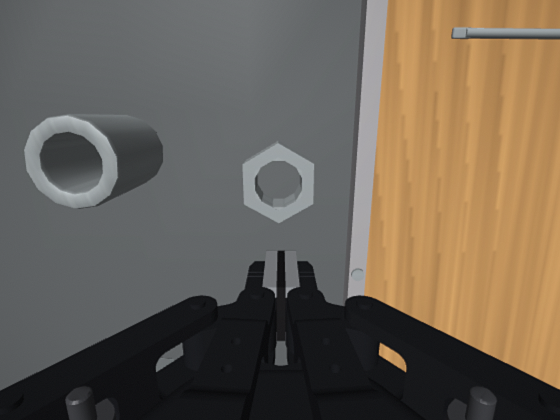

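View pics/side15.png

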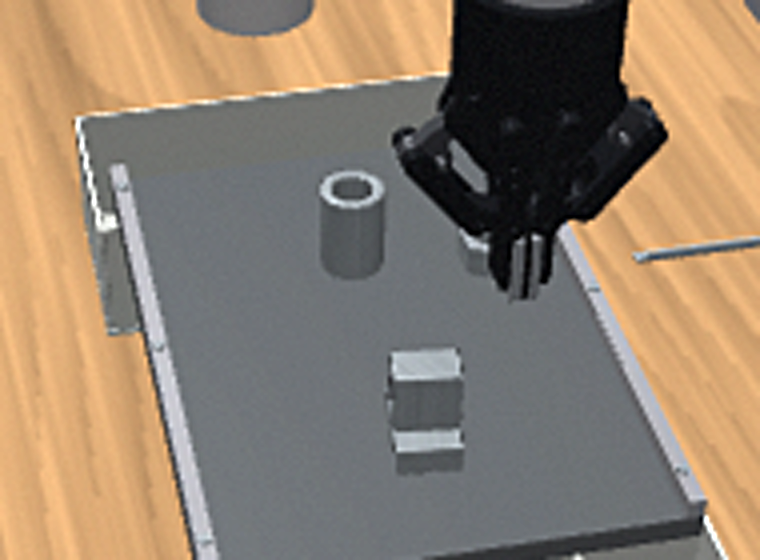

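The nut is at wrist (278,184) with a corner facing the finger at 281. I push slowly and check how it settles.

```bash
python3 -m jog '[[-1,2,3,0,0,0,1],[0,1,5,0,0,0,1],[0,0,5,0,0,0,1],[0,0,5,0,0,0,1],[0,0,5,0,0,0,1],[0,0,5,0,0,0,1],[0,0,4,0,0,0,1],[0,0,0,0,0,0,1]]'; python3 -c "
from bench import *
import cv2;cv2.imwrite('pics/w16.png',camera('wrist'))
from h import *
to(68,157,.060)"
```

```text
time_s: 17.18
eef_pos: [0.6318, 0.081, 0.06]
eef_rot: [0.707, -0.707, 0.015, -0.015]
wrist_force: [-0.5, -0.3, 0.5]
opening: -0.004
t 17.23 tcp [631.8  80.5  60. ] plate [68.1 37.3] tool-shift [  0.    0.  119.7]
x [ 0.999 -0.044  0.   ] ang vs plateY -89.9
y [ 0.  0. -1.] ang vs plateY -25.6
z [0.044 0.999 0.   ] ang vs plateY 0.1
F [-0.3 -0.1  0.3] open 0.0
```

View pics/w16.png

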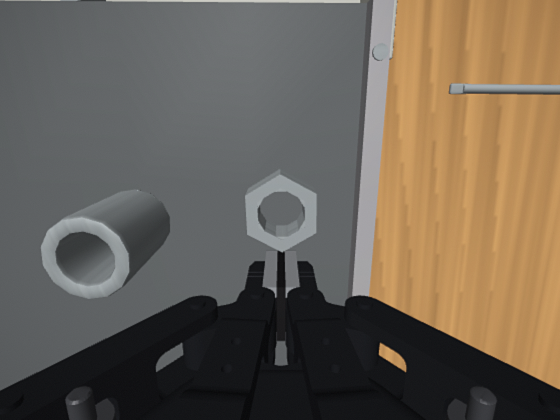

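The corner sits in the seam between the fingers and is centred at (281,214). I continue in stages.

```bash
python3 -m jog '[[0,0,4,0,0,0,1],[0,0,6,0,0,0,1],[0,0,7,0,0,0,1],[0,0,7,0,0,0,1],[0,0,7,0,0,0,1],[0,0,7,0,0,0,1],[0,0,6,0,0,0,1],[0,0,4,0,0,0,1]]'; python3 -c "
from bench import *
import cv2;cv2.imwrite('pics/w17.png',camera('wrist'))
from h import *
to(68,157,.060)"
```

```text
time_s: 17.9
eef_pos: [0.6339, 0.1288, 0.06]
eef_rot: [0.707, -0.707, 0.015, -0.015]
wrist_force: [-0.4, -0.4, 1.0]
opening: -0.001
t 17.95 tcp [633.9 129.3  60. ] plate [68.  86.2] tool-shift [ 0.1  0.  70.8]
x [ 0.999 -0.043  0.   ] ang vs plateY -89.9
y [ 0.  0. -1.] ang vs plateY -9.7
z [0.043 0.999 0.   ] ang vs plateY 0.1
F [-0.3  0.   0.2] open 0.0
```

View pics/w17.png

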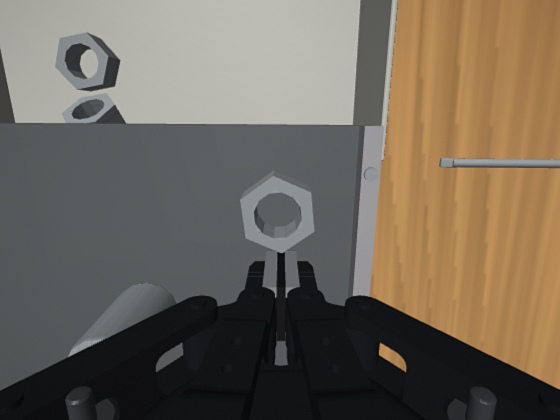

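The nut has drifted slightly left, to (277,213). I correct by -2 mm and continue.

```bash
python3 -m jog '[[-1,0,4,0,0,0,1],[-1,0,6,0,0,0,1],[0,0,6,0,0,0,1],[0,0,6,0,0,0,1],[0,0,6,0,0,0,1],[0,0,4,0,0,0,1],[0,0,0,0,0,0,1]]'; python3 -c "
from bench import *
import cv2;cv2.imwrite('pics/w18.png',camera('wrist'))
from h import *
to(68,157,.060)"
```

```text
time_s: 18.53
eef_pos: [0.6333, 0.1609, 0.06]
eef_rot: [0.707, -0.707, 0.015, -0.015]
wrist_force: [0.1, 0.4, -0.5]
opening: 0.005
t 18.58 tcp [633.3 160.5  60. ] plate [ 66.1 117.4] tool-shift [ 2.  -0.  39.6]
x [ 0.999 -0.044  0.   ] ang vs plateY -89.9
y [ 0.  0. -1.] ang vs plateY -16.3
z [0.044 0.999 0.   ] ang vs plateY 0.1
F [-1.   0.3 -0.9] open -0.0
```

View pics/w18.png

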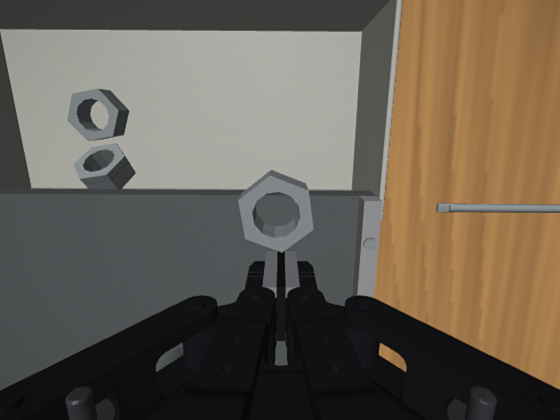

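The nut is already overhanging the edge, so I give the final push, then retreat and go up.

```bash
python3 -m jog '[[0,0,5,0,0,0,1],[0,0,7,0,0,0,1],[0,0,8,0,0,0,1],[0,0,8,0,0,0,1],[0,0,8,0,0,0,1],[0,0,5,0,0,0,1],[0,0,0,0,0,0,1],[0,0,0,0,0,0,1]]'; python3 -m jog '[[0,0,-10,0,0,0,1],[0,-8,-8,0,0,0,1],[0,-25,0,0,0,0,1],[0,-35,0,0,0,0,1],[0,-35,0,0,0,0,1],[0,-25,0,0,0,0,1],[0,0,0,0,0,0,1],[0,0,0,0,0,0,1]]'; python3 -c "
from bench import *
import cv2
for n in('scene','side','wrist'): cv2.imwrite(f'pics/{n}19.png',camera(n))
from h import *
to(68,157,.060)"
```

```text
time_s: 19.25
eef_pos: [0.635, 0.2013, 0.0598]
eef_rot: [-0.707, 0.707, -0.015, 0.015]
wrist_force: [0.4, -0.9, -0.3]
opening: -0.002
time_s: 19.92
eef_pos: [0.636, 0.1816, 0.1913]
eef_rot: [0.707, -0.707, 0.014, -0.018]
wrist_force: [-1.4, -0.1, 0.3]
opening: -0.0
t 20.07 tcp [633.4 181.9 186.5] plate [ 65.2 138.7] tool-shift [  3.2 126.5  18.3]
x [ 0.999 -0.045 -0.003] ang vs plateY -90.0
y [-0.003 -0.    -1.   ] ang vs plateY -259.6
z [ 0.045  0.999 -0.   ] ang vs plateY -0.0
F [-1.3 -0.  -0.6] open 0.0
```

View pics/scene19.png

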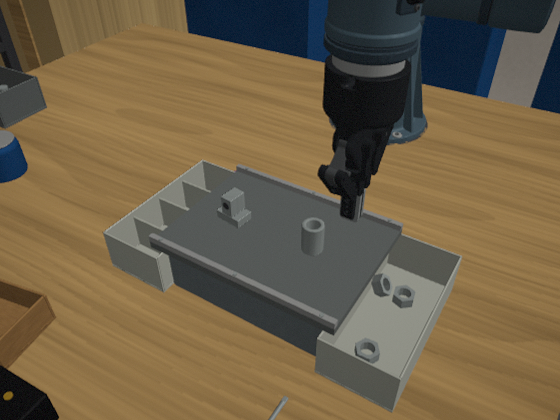

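View pics/wrist19.png

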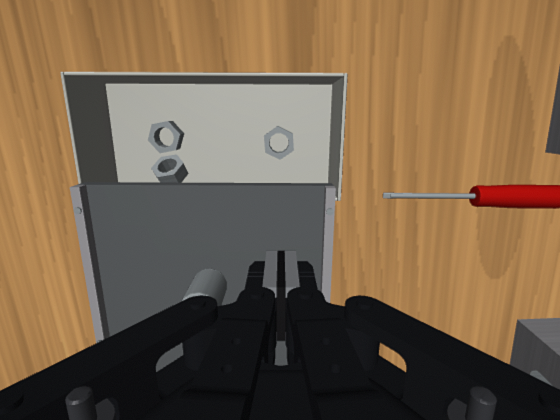

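View pics/side19.png

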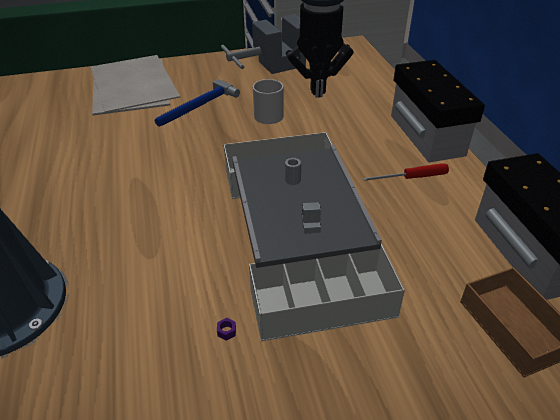

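All three nuts are in the plain box. One lies tilted near the box's near wall, so I check it closely.

Run:
```python
from h import *
import cv2
a=cv2.imread("pics/scene19.png")[250:380,310:470];b=cv2.imread("pics/w18.png")[60:210,20:180]
a=cv2.resize(a,(480,390),interpolation=cv2.INTER_CUBIC)*1.0;b=cv2.resize(b,(416,390),interpolation=cv2.INTER_CUBIC)
i=np.clip(np.hstack([a,b])[:, :]*1.4,0,255).astype(np.uint8);i=cv2.resize(i,(800,348));cv2.imwrite("pics/c19.png",i)
for n,uv,z in(("n1",(403,295),.019),("n2",(367,349),.019),("n3",(384,285),.019),("n3hi",(384,285),.03)):
    p=ray("scene",uv,z)-C;print(n,p@X*1e3,p@Y*1e3)
for uv in((459,258),(398,393),(401,235)):
    p=ray("scene",uv,.072)-C;print("rim",p@X*1e3,p@Y*1e3)
S0=cv2.imread("pics/side0.png").astype(int);S1=cv2.imread("pics/side19.png").astype(int)
d=abs(S0-S1).max(2)
print("diff bush/block",d[150:190,278:310].mean(),d[198:238,296:328].mean(),"ref",d[215:235,330:350].mean())
```

```text
n1 -49.451493883233624 187.88668376079093
n2 65.69254006124461 182.02635808291683
n3 -53.28065526888197 156.08507126157832
n3hi -43.06272349532762 158.87766934229754
rim -110.32259128554685 241.42193877810922
rim 139.14929833616708 246.80123980012013
rim -113.49330410461982 151.15990694029415
diff bush/block 3.37109375 3.553125 ref 3.485
```

View pics/c19.png

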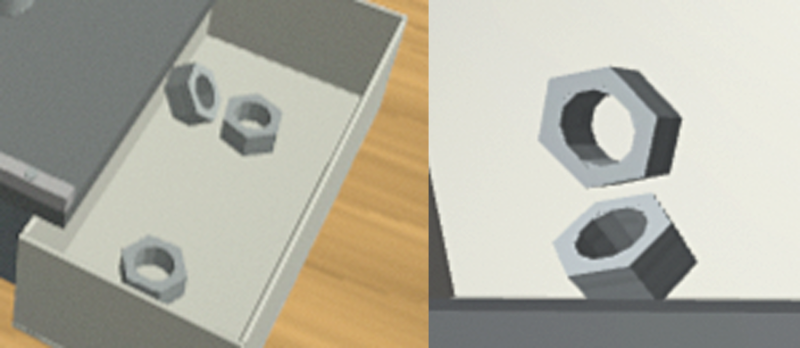

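Nut 3 leans against the near wall with its underside towards that wall, so its y margin is worth measuring. I bring the wrist camera over it.

```bash
python3 -m jog '[[-15,0,5,0,0,0,1],[-25,0,10,0,0,0,1],[-25,0,10,0,0,0,1],[-25,0,5,0,0,0,1],[-18,0,0,0,0,0,1],[-7,0,0,0,0,0,1],[0,0,0,0,0,0,1],[0,0,0,0,0,0,1]]'
python3 - <<'E'
from h import *
from bench import camera
import cv2,pickle
to(-50,200,.19)
m=camera_model("wrist");a=camera("wrist");pickle.dump((m,a),open("w20.pkl","wb"))
P=np.array(m["pose"]);d=P[:2,3]-C;print("cam plate",d@X*1e3,d@Y*1e3,P[2,3])
K=np.array(m["K"])
c=np.linalg.inv(P)@np.r_[w(-50,157),.02,1];u=K@c[:3];u=(u[:2]/u[2]).astype(int);print(u)
y0=max(u[1]-70,0);x0=u[0]-90
cv2.imwrite("pics/w20.png",cv2.resize(a[y0:y0+140,x0:x0+190],None,fx=4,fy=4,interpolation=cv2.INTER_CUBIC));print(x0,y0)
E
```

```text
time_s: 20.73
eef_pos: [0.5211, 0.2176, 0.1875]
eef_rot: [-0.707, 0.707, -0.016, 0.016]
wrist_force: [0.1, -0.5, -0.4]
opening: -0.004
t 20.73 tcp [521.1 217.6 187.5] plate [-48.6 169.4] tool-shift [-1.4 -2.5 30.6]
x [ 0.999 -0.045 -0.   ] ang vs plateY -90.0
y [-0. -0. -1.] ang vs plateY -225.6
z [ 0.045  0.999 -0.   ] ang vs plateY -0.0
F [ 0.1 -0.5 -0.4] open -0.0
cam plate -47.67977765327029 237.68177467611235 0.36944215844238654
[278 194]
188 124
```

View pics/w20.png

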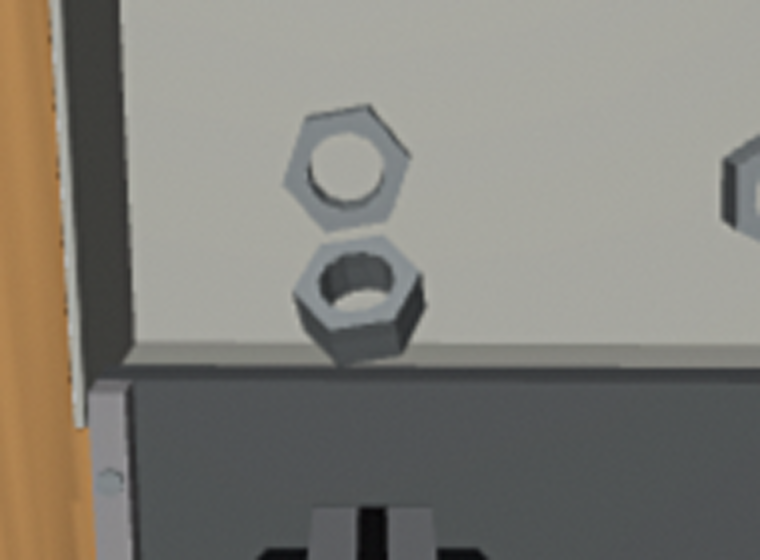

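```bash
python3 - <<'E'
from h import *
x,r=tri({"wrist":(188+357/4,124+284/4),"scene":(310+204/2.68,250+91/2.68)})
d=x[:2]-C;print("top centre plate",d@X*1e3,d@Y*1e3,x[2],r)
for t in(40,50,60):
    t=np.radians(t);print(np.degrees(t),"underside y",d@Y*1e3-16*np.sin(t),"z",x[2]*1e3-16*np.cos(t))
# box inner floor edge near, from wrist: floor/wall line y-pixel
for uv,z,n in(((188+500/4,124+344/4),.003,"near floor line"),):
    p=ray("wrist",uv,z)-C;print(n,p@Y*1e3)
E
python3 -c "
from bench import *
import cv2;cv2.imwrite('pics/w21.png',camera('wrist'))"
```

```text
top centre plate -50.79540513228986 158.83646911057428 0.02574361752645307 [array([-0. , -0.8]), array([-0.5, -0.3])]
40.0 underside y 148.55186735558965 z 13.48690643654942
50.0 underside y 146.57975802067062 z 15.459015771468438
59.99999999999999 underside y 144.98006265002326 z 17.743617526453065
near floor line 135.10674216947768
```

View pics/w21.png

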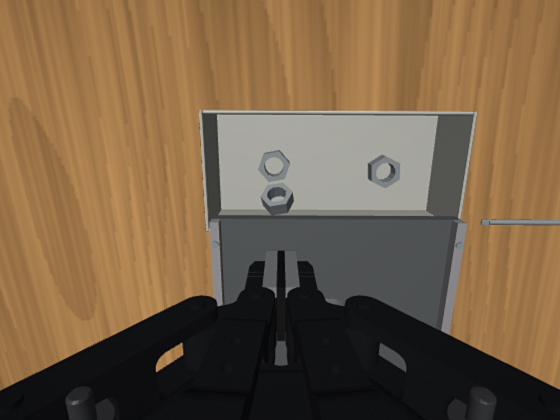

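Nut 3's underside centre is about 10 mm inside the near wall's inner face at z≈15 mm, and it has not moved since it fell. The bush and block show no image change beyond noise. The gripper is well clear, so I hand in.

```bash
python3 -c "
from bench import *
import numpy as np
o=get_obs();print(o['time_s'],np.round(o['eef_pos'],3),np.round(o['wrist_force'],1),abs(np.array(o['dq'])).max())
print(hand_in())"
```

```text
20.8333 [0.522 0.217 0.188] [ 0.  -1.   0.3] 0.0038562445787276986
the job is handed in; nothing more can be done
None
```

With the gripper closed, I pushed the three steel nuts one at a time along the plate and over its open end into the plain box. I handed the job in at 20.8 s, with the arm raised and the fingertips about 0.15 m above the box rim; no verdict was reported.

**Last checks:**
- **Nuts:** All three are in the plain box. Two lie flat. The third leans at roughly 45° against the near wall and looked the same in every picture after it fell. Its underside centre is about 10 mm inside that wall, at z≈15 mm.
- **Bush and stop block:** The side view before and after shows no difference beyond image noise, so they have not moved.
- **Forces:** The wrist force readings stayed at or below about 2 N.

**Disagreements:**
- **Fingertip height:** The visible fingertip was about 34 mm above the reported TCP, by two-camera triangulation. The force stayed near zero when the reported TCP passed below the plate top, so I set the pushing height by sight. I did not find the cause.
- **Plate size:** I measured the plate at about 215 × 298 mm against the given 220 × 300 mm. Triangulated heights came out 2 mm low on the nut and bush and 5 mm low at a rail corner. Neither affected the pushing.

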